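Pin the air valve unit and set its flow

TASK

Lock the air valve unit for the screwdriver station in place by dropping the loose retaining pin, head up and fully home, through the aligned holes of the bench clevis and the valve's tongue. Then take the handwheel by its crank handle, close the valve (clockwise seen from above) right to its stop, and back it off exactly two full turns. Finish there with the gripper still holding the crank handle, and leave the jar, the screwdriver and the blue cover where they are.

Things in the scene. Friction and masses are not known exactly. Their poses are not given: they have to be found in the camera images.
- lock_pin: Loose steel retaining pin, 76 mm long, upright, head up, about 70 g. Shank 10 mm in diameter, 46 mm long, its lowest 7 mm tapering to a 4 mm tip; above it a cylindrical head 22 mm in diameter, 30 mm tall. Origin on the axis at the tip; z runs up to the head (underside at 46 mm, top at 76 mm). At the start it stands in the holder block, head resting on the block.
- pin_holder: Fixed black block 70 x 70 mm, 60 mm high, with a 14 mm hole, 52 mm deep, in the middle of its top; the pin stands in it at the start with only the head above the block. Origin under its centre, z up.
- pin_hole (a point): Centre of the mouth of the vertical 13 mm hole in the top face (40 x 40 mm, 60 mm above the bench) of the steel clevis, 155 mm from the wheel axis. It runs down through upper lug 10 mm, 2 mm gap, valve's tongue 12 mm, 2 mm gap, lower lug 10 mm, then 14 mm of free space. Fully home, the pin's head rests on the top face, tip 46 mm below. z up. Nothing within 90 mm stands higher.
- valve_unit: Fixed aluminium valve block on a steel base plate with a brass bonnet and a flat black handwheel on top, plus the clevis at its -y side. Origin on the bench right under the wheel's axis, z up, -x the side of the block away from its black air pipe.
- wheel_center (a point): Middle of the flat black handwheel, on its vertical axis, 108 mm above the bench, level with the middle of the rim. The rim is a 12 mm round bar on a circle of 55 mm radius (122 mm overall), its top 114 mm above the bench; the hub rises to 120 mm, and only the crank handle stands higher.
- crank_handle: Upright round black crank handle on the wheel's rim, 22 mm in diameter, 50 mm tall with a 26 mm steel collar in its lowest 3 mm. It spins freely on its own vertical axis, so a gripper can hold it without turning while carrying it round the wheel axis on a circle of 55 mm radius. Origin at its underside centre, 116 mm above the bench; z up.
- valve_wheel (a joint): Angle of the handwheel in rad: 0 = closed, on its hard stop; grows counter-clockwise seen from above as the valve opens (6.283 a turn, far stop at 22). At 0 the crank handle stands on the -x side of the valve unit. Turning takes about 3 N at the handle; the wheel stays where it is left. It starts 0.2 to 0.9 of a turn open.
- screw_jar: Bystander: low clear jar of 60 mm diameter, 55 mm high, loose. Origin under its centre.
- screwdriver: Bystander: screwdriver lying on the bench, loose. Origin on the bench under its middle, x along the blade.
- cover: Bystander: loose blue sheet metal U-shaped cover, 110 x 100 mm, 92 mm high. Origin under its centre.
Not all that is in view belongs to the job. What is meant by the lock_pin is not black, pink or red, and is the smaller of those in its own colour.

How it is judged:
By the outcome, as a careful person would: the job done as asked, in the order asked, and still so for the second after the job is handed in, while the arm keeps its last pose, push and grip.
It also fails if it takes over 72 s, if anything falls off the work surface, if the arm or the gripper's body presses on something with over 40 N, if the wrist force passes 120 N, or if a joint passes its speed limit or range.

ROBOT

A 6-joint arm with a two-finger parallel gripper is mounted at the origin on the work surface. World frame = base frame: x ahead of the robot, y to its left, z up, the work surface at z = 0. Lengths are in mm, angles in rad, forces in N, time in s.
With the tool pointing down it reaches from about 375 to 925 mm from the base axis. Payload 5.7 kg.
Tool frame: the origin (TCP) lies on the centre line of the jaws, within the pads' length; the fingertips stand 14 mm ahead of it and the grasp point (between the pads) lies 5 mm behind it (nose_length is the distance from the TCP to the fingertips, in mm); z points along the fingers, y is the line along which they close (so a half turn about z gives the same grasp; the last joint's range is limited). The gripper opens to 85 mm and grips with 20 to 120 N. Pads are 22 mm wide; open, the fingers measure 114 mm over their backs; the gripper's body (76 mm by 85 mm) begins 54 mm behind the grasp point. The pads swing forward as they close: fully open they stand 13 mm farther back than shut.
Start: joints at [1.077, 0.359, 1.51, -0, 1.272, -0.115], TCP at [221.875, 557.438, 245.267] pointing down, gripper open.
Joint ranges: [-2.97, 2.97], [-1.01, 2.36], [0.21, 2.38], [-0.96, 4.11], [0.2, 2.71], [-2.98, 2.98]. Speed limits (rad/s): [2.39, 2.39, 3.14, 3.14, 3.14, 3.14].

INTERFACE

Orientations are given as a 3x3 rotation matrix whose columns are the frame's x, y, z axes.
In Python, from bench import get_obs, camera, close_job, cut_out, place_of, nose_length gives the robot as it stands.
- The arm moves only by the tool step_arm, never from a script. Its argument "steps" is a list of rows, each a list of 3 entries, a list of its own where there are three numbers: the shift along the world's x, y, z in m, then the turn, a rotation vector about the world's x, y, z in degrees, then the closure, from 0 (fully open) to 1 (shut). A call has exactly 10 rows; each row is the pose to reach, as a shift and turn from the pose commanded when the call began; what a row does not reach only later rows make up. A row lasts 1/8 s, in which the tool goes at most 62.5 mm and 10.7 degrees, less where a joint would pass 70% of its speed; a pose out of reach is approached as far as the arm can. A call with a gripper value outside its range is refused whole. The fingers move at their own pace and stop on an object; "squeeze" is the grip in N (left out, the last holds). Time passes only in rows, so rows that repeat a pose let the fingers close, or fill a call up. It gives the time, the measured TCP pose, the force, the opening and the grip force at its end, in the units of the state.
- get_obs(): the state, without advancing time (a new reading comes with each control period).
- camera(name): name is "side" or "top"; returns a dict with "color" (400x640x3 uint8, red, green, blue), "camera_matrix" (3x3 intrinsics, pixels), "k1" (the pictures are not rectified: a ray, as slopes to the right and down, at radius r is drawn at 1 + k1 r^2 times it, then the intrinsics apply), "R" (3x3) and "t" (3): a world point X has camera coordinates R X + t. Camera axes: x right, y down, z forward; pixel columns grow to the right and rows downward; lengths in mm; the calibration is good to about 2 mm. A picture is of the moment at which its call begins. There is no depth.
- close_job(): hands the job in; it is judged then, once.
Trained networks look in the newest picture that a camera, given by its name, has taken for a name from the list of things; names that differ only in an ending like _2 or _b are one class to them, and where a whole thing is asked for, a point or a joint stands for the part that bears it (a point fixed in the world has none). Each returns a list of dicts, best first, with "score" (0 to 1); they miss things now and then, are a little off and sometimes report something else, mostly with a low value. They report only what shows in the picture. A call takes as long as a camera call. They do not tell look-alikes from the thing itself.
- cut_out(camera, target): "pixels" (400x640 bool, what is visible of it).
- place_of(camera, target): "centre" ([x, y, z] in mm, in world coordinates, good to about 4 mm: a listed point, or the origin of a listed thing).
The state is a dict: "clock": time; "joint_positions": joint angles; "qd": joint speeds; "effort": joint torques, N m; "tcp_pos": TCP position; "tcp_rot": TCP orientation; "wrist_force": force on the tool from outside, world axes, zero at the start; "torque": the same for the moment, N m; "grip_width": finger opening in mm; "grasp_force": force on a finger pad.
Only numpy, scipy, OpenCV 4.12 (cv2) and the standard library are available. Lean on these libraries where they do the work, as an engineer would, in place of code of your own. Each camera call takes 0.05 s, during which the arm holds its last target. There are 200 camera calls.

## Working session

There is one attempt and no reset: what is moved stays moved. The work goes in short steps, Python scripts to look and compute and a tool call to move; the robot and the scene stay as the last step left them, time stands still between calls to the robot, and variables do not carry over. Pictures are saved under pics/ and viewed, at most 10 in all, crops included, and the job is handed in when it is done.

Besides the shell and the picture viewer there is one more tool, called after "Emit:" as name(argument=value, ...), one argument or row to a line, values as JSON. step_arm: Moves the arm, as the interface text tells. Its arguments: {"type":"object","properties":{"steps":{"type":"array","items":{"type":"array"}},"squeeze":{"type":"number"}},"required":["steps"]}

```bash
mkdir -p pics; ls
cat > h.py <<'E'
import numpy as np, cv2
from bench import *
def save(name,fn):
    c=camera(name); cv2.imwrite('pics/'+fn,cv2.cvtColor(c['color'],cv2.COLOR_RGB2BGR)); return c
def proj(c,X):
    p=c['R']@np.array(X,float)+c['t']; s=p[:2]/p[2]; s=s*(1+c['k1']*(s@s)); K=c['camera_matrix']
    return (K@np.r_[s,1])[:2]
def at_z(c,uv,z):
    K=c['camera_matrix']; d=(np.linalg.inv(K)@np.r_[uv,1])[:2]; s=d.copy()
    for _ in range(30): s=d/(1+c['k1']*(s@s))
    r=c['R'].T@np.r_[s,1]; o=-c['R'].T@c['t']
    return o+r*(z-o[2])/r[2]
E
python3 - <<'E'
from h import *
np.set_printoptions(precision=1,suppress=True)
o=get_obs(); print(o['clock'],o['tcp_pos'],o['tcp_rot'],o['grip_width'],nose_length)
for n in('side','top'):
    c=save(n,n+'0.png'); print(n,-c['R'].T@c['t'])
    for t in('lock_pin','pin_holder','pin_hole','valve_unit','wheel_center','crank_handle','screw_jar','screwdriver','cover'):
        try: print(t,[(np.round(d['centre'],1).tolist(),round(d['score'],2),proj(c,d['centre']).round().tolist()) for d in place_of(n,t)][:4])
        except Exception as e: print(t,e)
E
```

```text
pics
0.0 [221.6 556.9 244.5] [[-0.9  0.4 -0. ]
 [ 0.4  0.9 -0. ]
 [ 0.  -0.  -1. ]] 85.62883823724425 14.0
side [ 425.1 -605.   741.8]
lock_pin [([544.4, -357.1, -2.0], 0.89, [350.0, 385.0]), ([475.9, -373.0, 1.1], 0.8, [316.0, 398.0]), ([390.3, -272.3, 5.5], 0.53, [266.0, 353.0]), ([557.7, -299.7, -1.3], 0.51, [350.0, 355.0])]
pin_holder [([471.6, -283.0, -2.6], 0.59, [307.0, 354.0])]
pin_hole [([508.5, -76.8, 61.7], 0.64, [310.0, 253.0])]
valve_unit [([512.9, 77.7, -2.2], 0.85, [303.0, 223.0])]
wheel_center [([506.9, 82.6, 106.5], 0.62, [300.0, 193.0])]
crank_handle [([600.6, 381.6, -2.6], 0.7, [317.0, 154.0]), ([487.8, 128.0, 117.2], 0.54, [290.0, 178.0])]
screw_jar [([595.7, -222.6, 0.3], 0.67, [359.0, 318.0])]
screwdriver [([390.6, 352.0, 3.7], 0.54, [253.0, 163.0])]
cover [([603.9, 383.1, 1.1], 0.72, [318.0, 152.0]), ([470.6, -284.8, 10.7], 0.52, [307.0, 352.0])]
top [ 452.1    8.5 1127.8]
lock_pin [([389.9, -271.1, 0.1], 0.76, [432.0, 257.0]), ([471.3, -285.6, 13.2], 0.68, [440.0, 224.0]), ([552.9, -295.7, 1.3], 0.64, [442.0, 191.0]), ([545.8, -362.8, 1.5], 0.55, [470.0, 194.0])]
pin_holder [([471.8, -283.3, 4.1], 0.74, [438.0, 224.0])]
pin_hole [([513.5, -75.8, 57.0], 0.63, [354.0, 204.0])]
valve_unit []
wheel_center [([513.9, 77.6, 110.9], 0.79, [288.0, 202.0])]
crank_handle [([484.3, 129.0, 113.0], 0.57, [265.0, 215.0]), ([509.8, 82.5, 110.8], 0.49, [286.0, 204.0]), ([510.8, 76.3, -1.2], 0.34, [291.0, 206.0])]
screw_jar [([592.4, -226.5, 3.1], 0.68, [414.0, 174.0])]
screwdriver [([393.7, 353.4, -3.8], 0.62, [179.0, 252.0])]
cover [([604.8, 378.4, 4.7], 0.63, [171.0, 167.0])]
```

View pics/side0.png

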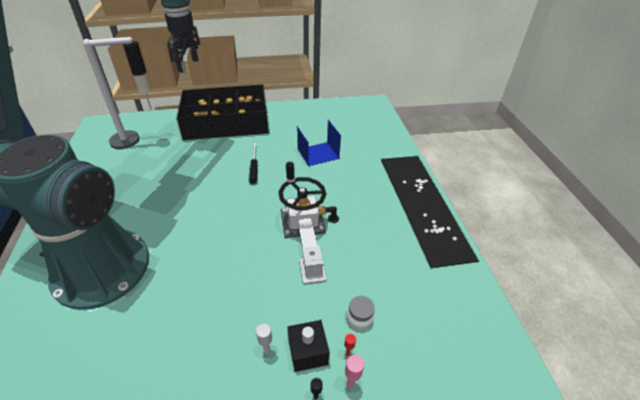

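View pics/top0.png

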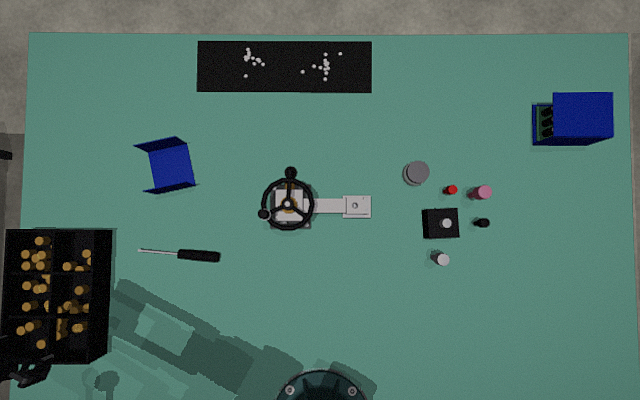

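Both views agree. A silver pin stands in the black holder (side 308,336; top 447,223), with a larger loose silver one beside it (top 441,258). The clevis hole is at top (355,205), and the crank handle is at top (264,213), toward +y/-x. I'll zoom in to measure.

Run:
```python
from h import *
np.set_printoptions(precision=1,suppress=True)
s=cv2.imread('pics/side0.png'); t=cv2.imread('pics/top0.png')
def crop(im,x,y,w,h): return cv2.resize(im[y:y+h,x:x+w],(400,300),interpolation=cv2.INTER_CUBIC)
m=np.vstack([np.hstack([crop(s,250,310,120,90),crop(t,400,185,100,75)]),np.hstack([crop(s,280,220,80,60),crop(t,325,180,60,45)])])
cv2.imwrite('pics/m1.png',m)
for n in('side','top'):
    c=camera(n)
    for tg,z in(('lock_pin',75),('crank_handle',141)):
        for d in cut_out(n,tg)[:5]:
            ys,xs=np.nonzero(d['pixels']); uv=np.array([xs.mean(),ys.mean()])
            print(n,tg,round(d['score'],2),len(xs),uv,(xs.min(),xs.max(),ys.min(),ys.max()),at_z(c,uv,z))
```

```text
side lock_pin 0.76 314 [263.2 334.9] (np.int64(255), np.int64(270), np.int64(323), np.int64(352)) [ 390.3 -268.    75. ]
side lock_pin 0.72 232 [336.1 341.8] (np.int64(326), np.int64(348), np.int64(331), np.int64(354)) [ 524.1 -301.8   75. ]
side lock_pin 0.65 426 [353.5 367.7] (np.int64(345), np.int64(363), np.int64(355), np.int64(385)) [ 545.2 -354.5   75. ]
side lock_pin 0.62 177 [307.5 335. ] (np.int64(302), np.int64(313), np.int64(327), np.int64(343)) [ 473.1 -280.4   75. ]
side lock_pin 0.61 247 [324.6 381.4] (np.int64(317), np.int64(333), np.int64(371), np.int64(395)) [ 490.1 -370.3   75. ]
side crank_handle 0.59 159 [289.7 171.7] (np.int64(286), np.int64(294), np.int64(162), np.int64(181)) [486.7 125.9 141. ]
top lock_pin 0.74 190 [440.1 260.6] (np.int64(431), np.int64(449), np.int64(254), np.int64(268)) [ 386.1 -270.1   75. ]
top lock_pin 0.5 166 [433.5 199.9] (np.int64(426), np.int64(443), np.int64(190), np.int64(208)) [ 525. -256.   75.]
top lock_pin 0.48 236 [480.  192.7] (np.int64(468), np.int64(490), np.int64(186), np.int64(199)) [ 542.6 -361.6   75. ]
top lock_pin 0.46 69 [445.1 222.8] (np.int64(440), np.int64(450), np.int64(219), np.int64(226)) [ 472.6 -281.9   75. ]
top crank_handle 0.66 126 [264.1 214.4] (np.int64(258), np.int64(270), np.int64(209), np.int64(220)) [484.8 127.  141. ]
```

View pics/m1.png

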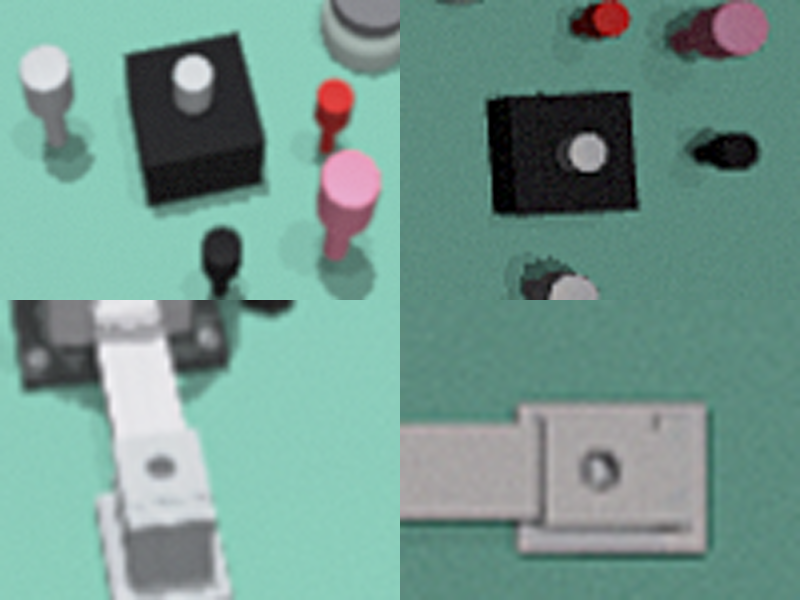

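The upper-left crop shows that the holder pin's head is clearly smaller than the loose silver one, so the holder pin is the target. The hole is at about top (354.6,205.1) and side (311.6,252.8). Next I'll measure at sub-pixel level.

Run:
```python
from h import *
np.set_printoptions(precision=1,suppress=True)
def disc(im,uv,r,inv=False,thr=None):
    g=cv2.cvtColor(im,cv2.COLOR_BGR2GRAY).astype(float); u,v=np.round(uv).astype(int)
    w=g[v-r:v+r+1,u-r:u+r+1]; w=255-w if inv else w
    t=(w.min()+w.max())/2 if thr is None else thr
    k=np.clip(w-t,0,None) if inv else (w>t).astype(float)
    yy,xx=np.mgrid[v-r:v+r+1,u-r:u+r+1]
    return np.array([(k*xx).sum(),(k*yy).sum()])/k.sum(), int((k>0).sum())
ims={n:cv2.imread(f'pics/{n}0.png') for n in('side','top')}
P={'pin':dict(z=90,side=(307.9,332.4),top=(446.4,222.9)),'hole':dict(z=60,side=(311.6,252.8),top=(354.6,205.1))}
for n in('side','top'):
    c=camera(n)
    print(n,'pin',at_z(c,P['pin'][n],90),disc(ims[n],P['pin'][n],7), at_z(c,disc(ims[n],P['pin'][n],7)[0],90))
    print(n,'hole',at_z(c,P['hole'][n],60),disc(ims[n],P['hole'][n],3,True), at_z(c,disc(ims[n],P['hole'][n],3,True)[0],60))
    for z in (60,):
        uv=P['hole'][n]; print('mm/px',np.linalg.norm(at_z(c,np.add(uv,(1,0)),z)-at_z(c,uv,z)),np.linalg.norm(at_z(c,np.add(uv,(0,1)),z)-at_z(c,uv,z)))
    for uv in ([P['hole'][n]]): 
        for d in cut_out(n,'pin_holder')[:1]:
            ys,xs=np.nonzero(d['pixels']);b=cv2.minAreaRect(np.c_[xs,ys].astype(np.float32)); print('holder',b)
```

```text
side pin [ 473.5 -282.7   90. ] (array([307.4, 331.9]), 108) [ 472.8 -281.6   90. ]
side hole [512.6 -74.9  60. ] (array([311.7, 252.8]), 18) [512.9 -75.1  60. ]
mm/px 2.3098978859530317 2.915055147164634
holder ((307.8077392578125, 344.9615478515625), (48.463966369628906, 39.8115234375), 78.11134338378906)
top pin [ 472.  -280.8   90. ] (array([446.4, 222.6]), 73) [ 472.7 -280.8   90. ]
top hole [511.7 -75.8  60. ] (array([355.8, 204. ]), 12) [514.3 -78.7  60. ]
mm/px 2.3433859370458365 2.3519908031847643
holder ((440.41436767578125, 223.3729248046875), (29.905975341796875, 36.738624572753906), 86.98721313476562)
```

Emit:
step_arm(
  steps=[
    [[0.026, -0.046, 0], [0, 0, 0], 0.35],
    [[0.052, -0.092, 0], [0, 0, 0], 0.35],
    [[0.078, -0.138, 0], [0, 0, 0], 0.35],
    [[0.104, -0.184, 0], [0, 0, 0], 0.35],
    [[0.13, -0.23, 0], [0, 0, 0], 0.35],
    [[0.156, -0.276, 0], [0, 0, 0], 0.35],
    [[0.182, -0.322, 0], [0, 0, 0], 0.35],
    [[0.208, -0.368, 0], [0, 0, 0], 0.35],
    [[0.234, -0.414, 0], [0, 0, 0], 0.35],
    [[0.26, -0.46, 0], [0, 0, 0], 0.35],
  ],
  squeeze=50,
)

```text
clock: 2.75
tcp_pos: [482.7, 95.8, 245.6]
tcp_rot: [[-0.929, 0.37, 0.001], [0.37, 0.929, 0.0], [-0.001, 0.0, -1.0]]
wrist_force: [1.6, 0.9, -0.2]
grip_width: 55.6
grasp_force: 0.0
```

Emit:
step_arm(
  steps=[
    [[-0.001, -0.054, 0], [0, 0, 0], 0.35],
    [[-0.002, -0.108, 0], [0, 0, 0], 0.35],
    [[-0.004, -0.162, 0], [0, 0, 0], 0.35],
    [[-0.005, -0.216, 0], [0, 0, 0], 0.35],
    [[-0.006, -0.27, 0], [0, 0, 0], 0.35],
    [[-0.008, -0.324, 0], [0, 0, 0], 0.35],
    [[-0.009, -0.379, -0.01], [0, 0, 0], 0.35],
    [[-0.009, -0.379, -0.065], [0, 0, 0], 0.35],
    [[-0.009, -0.379, -0.115], [0, 0, 0], 0.35],
    [[-0.009, -0.379, -0.115], [0, 0, 0], 0.35],
  ],
)

```text
clock: 4.0
tcp_pos: [470.1, -279.7, 127.1]
tcp_rot: [[-0.929, 0.37, -0.007], [0.37, 0.929, 0.005], [0.008, 0.002, -1.0]]
wrist_force: [0.2, 0.3, 0.1]
grip_width: 55.6
grasp_force: 0.0
```

Run:
```python
from h import *
np.set_printoptions(precision=1,suppress=True)
print(np.mean([get_obs()['tcp_pos'] for _ in range(5)],0))
a=save('side','s1.png');b=save('top','t1.png')
s=cv2.imread('pics/s1.png');t=cv2.imread('pics/t1.png')
r=lambda im,x,y:cv2.resize(im[y:y+120,x:x+100],(400,480),interpolation=cv2.INTER_CUBIC)
cv2.imwrite('pics/m2.png',np.hstack([r(s,260,250),r(t,400,160)]))
for n,c in(('side',a),('top',b)): print(n,proj(c,get_obs()['tcp_pos']),proj(c,(472.6,-281.5,90)))
```

```text
[ 470.1 -279.7  127.1]
side [307.7 321.2] [307.3 331.9]
top [452.2 222. ] [446.7 222.7]
```

View pics/m2.png

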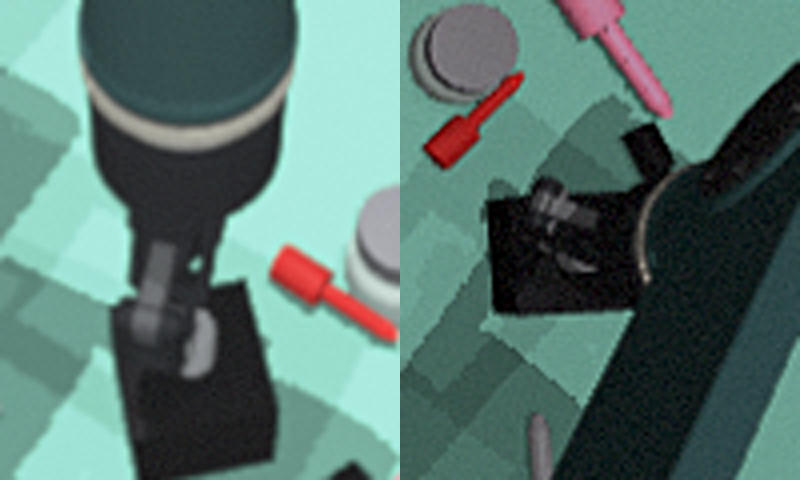

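The look-alike pins (red, pink, black and the larger silver) had stood balanced on their tips and are now lying over. The gripper was never below z≈113, so I didn't touch them. The target pin (side ≈308,333) is still upright between the fingers, so I'm descending.

Emit:
step_arm(
  steps=[
    [[0, 0, -0.01], [0, 0, 0], 0.35],
    [[0, 0, -0.02], [0, 0, 0], 0.35],
    [[0, 0, -0.03], [0, 0, 0], 0.35],
    [[0, 0, -0.04], [0, 0, 0], 0.35],
    [[0, 0, -0.05], [0, 0, 0], 0.35],
    [[0, 0, -0.051], [0, 0, 0], 0.35],
    [[0, 0, -0.051], [0, 0, 0], 0.35],
    [[0, 0, -0.051], [0, 0, 0], 0.5],
    [[0, 0, -0.051], [0, 0, 0], 0.65],
    [[0, 0, -0.051], [0, 0, 0], 0.8],
  ],
)

```text
clock: 5.35
tcp_pos: [473.0, -281.7, 79.7]
tcp_rot: [[-0.929, 0.37, 0.0], [0.37, 0.929, -0.0], [-0.001, -0.0, -1.0]]
wrist_force: [-0.4, 0.4, 2.7]
grip_width: 20.5
grasp_force: 48.7
```

Emit:
step_arm(
  steps=[
    [[0, 0, 0.01], [0, 0, 0], 0.85],
    [[0, 0, 0.035], [0, 0, 0], 0.85],
    [[0, 0, 0.06], [0, 0, 0], 0.85],
    [[0, 0, 0.085], [0, 0, 0], 0.85],
    [[0.008, 0.04, 0.085], [0, 0, 0], 0.85],
    [[0.016, 0.083, 0.085], [0, 0, 0], 0.85],
    [[0.024, 0.125, 0.085], [0, 0, 0], 0.85],
    [[0.033, 0.17, 0.085], [0, 0, 0], 0.85],
    [[0.039, 0.206, 0.085], [0, 0, 0], 0.85],
    [[0.039, 0.206, 0.075], [0, 0, 0], 0.85],
  ],
)

```text
clock: 6.6
tcp_pos: [512.6, -73.5, 155.2]
tcp_rot: [[-0.93, 0.367, 0.002], [0.367, 0.93, -0.0], [-0.002, 0.001, -1.0]]
wrist_force: [0.3, 0.4, -0.0]
grip_width: 20.3
grasp_force: 49.1
```

Emit:
step_arm(
  steps=[
    [[0, 0, -0.005], [0, 0, 0], 0.85],
    [[0, 0, -0.005], [0, 0, 0], 0.85],
    [[0, 0, -0.005], [0, 0, 0], 0.85],
    [[0, 0, -0.005], [0, 0, 0], 0.85],
    [[0, 0, -0.005], [0, 0, 0], 0.85],
    [[0, 0, -0.005], [0, 0, 0], 0.85],
    [[0, 0, -0.005], [0, 0, 0], 0.85],
    [[0, 0, -0.005], [0, 0, 0], 0.85],
    [[0, 0, -0.005], [0, 0, 0], 0.85],
    [[0, 0, -0.005], [0, 0, 0], 0.85],
  ],
)

```text
clock: 7.85
tcp_pos: [511.9, -75.5, 149.3]
tcp_rot: [[-0.929, 0.37, -0.0], [0.37, 0.929, -0.0], [0.0, -0.0, -1.0]]
wrist_force: [0.1, -0.2, -0.8]
grip_width: 20.2
grasp_force: 49.1
```

Run:
```python
from h import *
np.set_printoptions(precision=1,suppress=True)
p=get_obs()['tcp_pos']; print(p)
a=save('side','s2.png');b=save('top','t2.png')
s=cv2.imread('pics/s2.png');t=cv2.imread('pics/t2.png')
r=lambda im,x,y:cv2.resize(im[y:y+60,x:x+40],(400,600),interpolation=cv2.INTER_CUBIC)
cv2.imwrite('pics/m3.png',np.hstack([r(s,292,210),r(t,335,170)]))
tip=p+[0,0,-65.7]
for n,c in(('side',a),('top',b)): print(n,'tip',proj(c,tip),'headbot',proj(c,tip+[0,0,46]),'hole',proj(c,(512.2,-75.5,60)))
for n in('side','top'):
  for d in place_of(n,'lock_pin')[:3]: print(n,d['centre'],d['score'])
```

```text
[511.9 -75.5 149.3]
side tip [311.4 246.6] headbot [311.6 233.1] hole [311.5 253. ]
top tip [355.3 204.5] headbot [357.  203.3] hole [354.5 204.9]
side [377.4, -271.0, 16.5] 0.94
side [558.3, -348.4, 16.4] 0.92
side [485.3, -368.9, 10.4] 0.85
top [374.7, -274.0, 14.7] 0.72
top [483.7, -368.8, 10.9] 0.67
top [556.8, -351.0, 15.7] 0.64
```

View pics/m3.png

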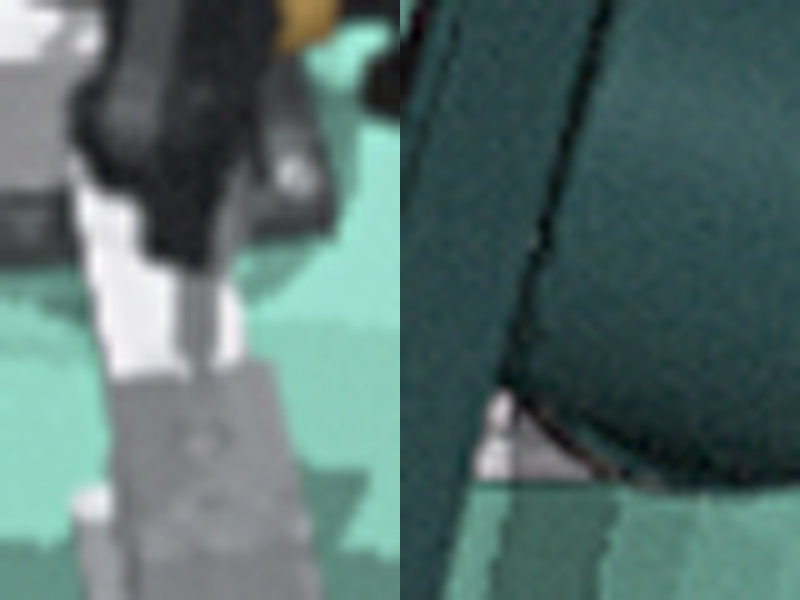

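The side view shows the pin vertical with its tip at (311.5,246.8), matching the predicted (311.4,246.6). The hole is at about (311.8,253), so they're aligned within about 1 mm. Lowering gently.

Emit:
step_arm(
  steps=[
    [[0, 0, -0.008], [0, 0, 0], 0.85],
    [[0, 0, -0.016], [0, 0, 0], 0.85],
    [[0, 0, -0.021], [0, 0, 0], 0.85],
    [[0, 0, -0.023], [0, 0, 0], 0.85],
    [[0, 0, -0.025], [0, 0, 0], 0.85],
    [[0, 0, -0.026], [0, 0, 0], 0.85],
    [[0, 0, -0.027], [0, 0, 0], 0.85],
    [[0, 0, -0.028], [0, 0, 0], 0.85],
    [[0, 0, -0.029], [0, 0, 0], 0.85],
    [[0, 0, -0.029], [0, 0, 0], 0.85],
  ],
)

```text
clock: 9.3
tcp_pos: [511.8, -75.5, 120.2]
tcp_rot: [[-0.929, 0.37, -0.0], [0.37, 0.929, -0.0], [0.0, -0.0, -1.0]]
wrist_force: [-0.8, -0.3, -1.2]
grip_width: 20.3
grasp_force: 49.1
```

Tip is about 5.5 mm into the hole with no contact. Continuing.

Emit:
step_arm(
  steps=[
    [[0, 0, -0.002], [0, 0, 0], 0.85],
    [[0, 0, -0.004], [0, 0, 0], 0.85],
    [[0, 0, -0.006], [0, 0, 0], 0.85],
    [[0, 0, -0.008], [0, 0, 0], 0.85],
    [[0, 0, -0.01], [0, 0, 0], 0.85],
    [[0, 0, -0.012], [0, 0, 0], 0.85],
    [[0, 0, -0.014], [0, 0, 0], 0.85],
    [[0, 0, -0.015], [0, 0, 0], 0.85],
    [[0, 0, -0.015], [0, 0, 0], 0.85],
    [[0, 0, -0.015], [0, 0, 0], 0.85],
  ],
)

```text
clock: 10.55
tcp_pos: [511.9, -75.6, 105.3]
tcp_rot: [[-0.929, 0.37, 0.0], [0.37, 0.929, -0.0], [-0.0, -0.0, -1.0]]
wrist_force: [-0.9, -0.0, -0.9]
grip_width: 19.8
grasp_force: 49.1
```

Emit:
step_arm(
  steps=[
    [[0, 0, -0.003], [0, 0, 0], 0.85],
    [[0, 0, -0.006], [0, 0, 0], 0.85],
    [[0, 0, -0.009], [0, 0, 0], 0.85],
    [[0, 0, -0.012], [0, 0, 0], 0.85],
    [[0, 0, -0.015], [0, 0, 0], 0.85],
    [[0, 0, -0.018], [0, 0, 0], 0.85],
    [[0, 0, -0.021], [0, 0, 0], 0.85],
    [[0, 0, -0.023], [0, 0, 0], 0.85],
    [[0, 0, -0.024], [0, 0, 0], 0.85],
    [[0, 0, -0.024], [0, 0, 0], 0.85],
  ],
)

```text
clock: 11.8
tcp_pos: [511.9, -75.6, 81.2]
tcp_rot: [[-0.929, 0.37, -0.0], [0.37, 0.929, -0.0], [0.0, -0.0, -1.0]]
wrist_force: [0.4, 0.2, -1.1]
grip_width: 20.4
grasp_force: 49.1
```

Emit:
step_arm(
  steps=[
    [[0, 0, -0.001], [0, 0, 0], 0.85],
    [[0, 0, -0.002], [0, 0, 0], 0.85],
    [[0, 0, -0.002], [0, 0, 0], 0.85],
    [[0, 0, -0.002], [0, 0, 0], 0.7],
    [[0, 0, -0.002], [0, 0, 0], 0.55],
    [[0, 0, -0.002], [0, 0, 0], 0.35],
    [[0, 0, -0.002], [0, 0, 0], 0.35],
    [[0, 0, 0.01], [0, 0, 0], 0.35],
    [[0, 0, 0.04], [0, 0, 0], 0.35],
    [[0, 0, 0.08], [0, 0, 0], 0.35],
  ],
)

```text
clock: 13.05
tcp_pos: [511.2, -75.4, 162.1]
tcp_rot: [[-0.929, 0.37, -0.002], [0.37, 0.929, 0.0], [0.002, -0.0, -1.0]]
wrist_force: [0.8, 0.0, -0.5]
grip_width: 55.3
grasp_force: 0.0
```

Emit:
step_arm(
  steps=[
    [[0, 0, 0.03], [0, 0, 0], 0.35],
    [[0, 0, 0.05], [0, 0, 0], 0.35],
    [[-0.004, 0.035, 0.05], [0, 0, 0], 0.35],
    [[-0.009, 0.07, 0.05], [0, 0, 0], 0.35],
    [[-0.013, 0.105, 0.05], [0, 0, 0], 0.35],
    [[-0.018, 0.14, 0.05], [0, 0, 0], 0.35],
    [[-0.022, 0.175, 0.05], [0, 0, 0], 0.35],
    [[-0.026, 0.202, 0.05], [0, 0, 0], 0.35],
    [[-0.026, 0.202, 0.05], [0, 0, 0], 0.35],
    [[-0.026, 0.202, 0.05], [0, 0, 0], 0.35],
  ],
)

```text
clock: 14.3
tcp_pos: [486.0, 126.0, 211.7]
tcp_rot: [[-0.929, 0.369, 0.001], [0.369, 0.929, -0.001], [-0.001, -0.0, -1.0]]
wrist_force: [0.0, 0.4, -0.7]
grip_width: 55.9
grasp_force: 0.0
```

Run:
```python
from h import *
np.set_printoptions(precision=1,suppress=True)
p=get_obs()['tcp_pos']; print(p)
a=save('side','s3.png');b=save('top','t3.png')
s=cv2.imread('pics/s3.png');t=cv2.imread('pics/t3.png')
r=lambda im,x,y,w,h:cv2.resize(im[y:y+h,x:x+w],(400,300),interpolation=cv2.INTER_CUBIC)
cv2.imwrite('pics/m4.png',np.vstack([np.hstack([r(s,270,150,80,60),r(t,240,170,80,60)]),np.hstack([r(s,292,220,40,30),r(t,325,180,60,45)])]))
for n,c in(('side',a),('top',b)): print(n,'handle',proj(c,(486,127,166)),'pintop',proj(c,(512,-75.5,90)),'base',proj(c,(512,-75.5,60)))
for n in('side','top'):
  for tg in('lock_pin','crank_handle','wheel_center'):
    for d in place_of(n,tg)[:4]: print(n,tg,np.round(d['centre'],1).tolist(),round(d['score'],2))
```

```text
[486.  126.  211.7]
side handle [289.1 163.7] pintop [311.5 244.7] base [311.4 253. ]
top handle [262.7 213.4] pintop [355.5 204.3] base [354.5 205. ]
side lock_pin [378.3, -271.6, 18.3] 0.74
side lock_pin [510.9, -78.6, 12.0] 0.66
side lock_pin [558.1, -349.2, 11.4] 0.64
side lock_pin [585.4, -260.7, 9.3] 0.64
side crank_handle [489.5, 124.9, 116.7] 0.52
side wheel_center [510.5, 80.7, 106.6] 0.71
top lock_pin [376.2, -268.7, 10.6] 0.83
top lock_pin [557.7, -348.4, 15.8] 0.68
top lock_pin [511.7, -78.9, 17.7] 0.67
top lock_pin [482.8, -368.0, 12.2] 0.6
top wheel_center [508.3, 79.7, 107.2] 0.69
```

View pics/m4.png

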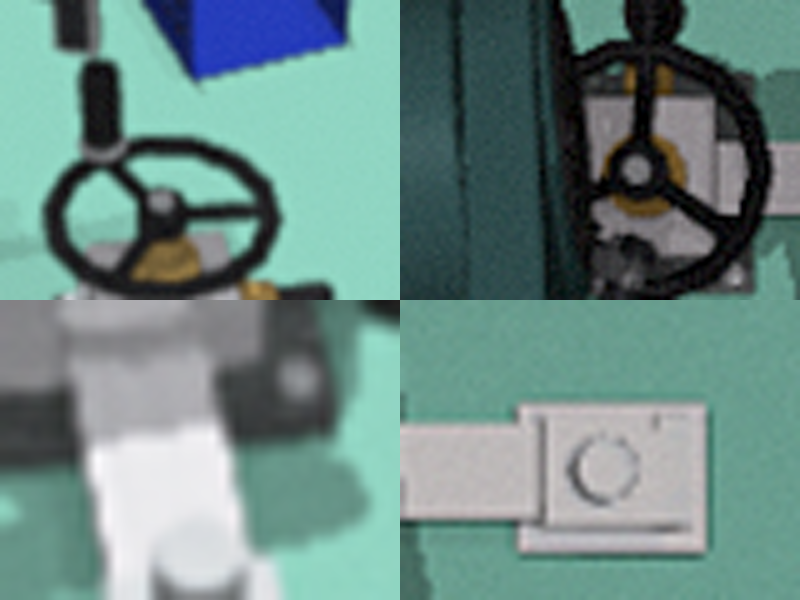

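Pin is home: its disc is centred on the clevis at top (355.3,205), and the networks put its origin at z≈12–18 (14 expected). The crank handle stands at side (290,170), right under the fingers, so I'm descending and gripping.

Emit:
step_arm(
  steps=[
    [[0, 0, -0.02], [0, 0, 0], 0.35],
    [[0, 0, -0.04], [0, 0, 0], 0.35],
    [[0, 0, -0.055], [0, 0, 0], 0.35],
    [[0, 0, -0.068], [0, 0, 0], 0.35],
    [[0, 0, -0.068], [0, 0, 0], 0.35],
    [[0, 0, -0.068], [0, 0, 0], 0.35],
    [[0, 0, -0.068], [0, 0, 0], 0.5],
    [[0, 0, -0.068], [0, 0, 0], 0.65],
    [[0, 0, -0.068], [0, 0, 0], 0.85],
    [[0, 0, -0.068], [0, 0, 0], 0.85],
  ],
)

```text
clock: 15.95
tcp_pos: [486.4, 126.8, 143.9]
tcp_rot: [[-0.929, 0.37, 0.001], [0.37, 0.929, 0.001], [-0.001, 0.001, -1.0]]
wrist_force: [-1.3, 2.4, 6.5]
grip_width: 21.0
grasp_force: 48.7
```

Run:
```python
from h import *
from scipy.optimize import least_squares
np.set_printoptions(precision=1,suppress=True)
o=get_obs();print(o['tcp_pos'],o['wrist_force'],o['grip_width'])
ims={n:cv2.imread(f'pics/{n}0.png') for n in('side','top')}
for n in('side','top'):
    c=camera(n); g=cv2.GaussianBlur(cv2.cvtColor(ims[n],cv2.COLOR_BGR2GRAY),(0,0),.7).astype(np.float32)
    a=np.linspace(0,2*np.pi,181)[:-1]
    def score(q):
        P=np.array([proj(c,(q[0]+55*np.cos(t),q[1]+55*np.sin(t),108)) for t in a],np.float32)
        return cv2.remap(g,P[:,:1].copy(),P[:,1:].copy(),cv2.INTER_LINEAR).mean()
    best=min((score((x,y)),x,y) for x in np.arange(506,518,1.) for y in np.arange(73,87,1.))
    print(n,best)
    if n=='top': print('hub',at_z(c,(286.9,203.2),120))
```

```text
[486.4 126.8 143.9] [-1.3  2.4  6.5] 20.950498350004892
side (np.float32(44.09376), np.float64(511.0), np.float64(80.0))
top (np.float32(20.844147), np.float64(509.0), np.float64(79.0))
hub [511.   79.2 120. ]
```

```bash
cat > arc.py <<'E'
import numpy as np,sys
def rows(c,r,start,a0,a1,n=10,z=0):
    a=np.radians(np.linspace(a0,a1,n+1)[1:])
    P=np.c_[c[0]+r*np.cos(a)-start[0],c[1]+r*np.sin(a)-start[1]]/1000
    return [[[round(x,4),round(y,4),z],[0,0,0],0.85] for x,y in P]
E
python3 -c "
from arc import *
print(rows((511.2,78.5),55,(485.9,126.44),117.5,27.5))"
```

```text
[[[np.float64(0.0078), np.float64(0.0042), 0], [0, 0, 0], 0.85], [[np.float64(0.0162), np.float64(0.0063), 0], [0, 0, 0], 0.85], [[np.float64(0.0248), np.float64(0.0071), 0], [0, 0, 0], 0.85], [[np.float64(0.0334), np.float64(0.0065), 0], [0, 0, 0], 0.85], [[np.float64(0.0418), np.float64(0.0045), 0], [0, 0, 0], 0.85], [[np.float64(0.0498), np.float64(0.0013), 0], [0, 0, 0], 0.85], [[np.float64(0.0572), np.float64(-0.0032), 0], [0, 0, 0], 0.85], [[np.float64(0.0639), np.float64(-0.0087), 0], [0, 0, 0], 0.85], [[np.float64(0.0695), np.float64(-0.0152), 0], [0, 0, 0], 0.85], [[np.float64(0.0741), np.float64(-0.0225), 0], [0, 0, 0], 0.85]]
```

Emit:
step_arm(
  steps=[
    [[0.008, 0.004, 0], [0, 0, 0], 0.85],
    [[0.016, 0.0065, 0], [0, 0, 0], 0.85],
    [[0.025, 0.007, 0], [0, 0, 0], 0.85],
    [[0.0335, 0.0065, 0], [0, 0, 0], 0.85],
    [[0.042, 0.0045, 0], [0, 0, 0], 0.85],
    [[0.05, 0.0015, 0], [0, 0, 0], 0.85],
    [[0.057, -0.003, 0], [0, 0, 0], 0.85],
    [[0.064, -0.0085, 0], [0, 0, 0], 0.85],
    [[0.0695, -0.015, 0], [0, 0, 0], 0.85],
    [[0.074, -0.0225, 0], [0, 0, 0], 0.85],
  ],
)

```text
clock: 17.3
tcp_pos: [561.3, 104.3, 143.9]
tcp_rot: [[-0.929, 0.37, 0.003], [0.37, 0.929, 0.001], [-0.002, 0.002, -1.0]]
wrist_force: [1.7, 5.0, 5.8]
grip_width: 21.0
grasp_force: 49.0
```

```bash
sed -i 's/round(x,4),round(y,4)/float(round(x,4)),float(round(y,4))/' arc.py; python3 -c "
from arc import *
r=rows((512.5,78.5),55,(559.9,103.94),28,-152,20)
for k in r: print(k[0][:2])
print('second rel')
for k in r[10:]: print(np.round(np.subtract(k[0][:2],r[9][0][:2]),4).tolist())"
```

```text
[0.0046, -0.0075]
[0.0068, -0.0159]
[0.0076, -0.0245]
[0.0071, -0.0331]
[0.0052, -0.0415]
[0.002, -0.0496]
[-0.0023, -0.057]
[-0.0078, -0.0636]
[-0.0143, -0.0694]
[-0.0216, -0.074]
[-0.0295, -0.0774]
[-0.0378, -0.0796]
[-0.0464, -0.0804]
[-0.0551, -0.0799]
[-0.0635, -0.078]
[-0.0715, -0.0749]
[-0.0789, -0.0705]
[-0.0856, -0.065]
[-0.0913, -0.0585]
[-0.096, -0.0513]
second rel
[-0.0079, -0.0034]
[-0.0162, -0.0056]
[-0.0248, -0.0064]
[-0.0335, -0.0059]
[-0.0419, -0.004]
[-0.0499, -0.0009]
[-0.0573, 0.0035]
[-0.064, 0.009]
[-0.0697, 0.0155]
[-0.0744, 0.0227]
```

Emit:
step_arm(
  steps=[
    [[0.0045, -0.0075, 0], [0, 0, 0], 0.85],
    [[0.007, -0.016, 0], [0, 0, 0], 0.85],
    [[0.0075, -0.0245, 0], [0, 0, 0], 0.85],
    [[0.007, -0.033, 0], [0, 0, 0], 0.85],
    [[0.005, -0.0415, 0], [0, 0, 0], 0.85],
    [[0.002, -0.0495, 0], [0, 0, 0], 0.85],
    [[-0.0025, -0.057, 0], [0, 0, 0], 0.85],
    [[-0.008, -0.0635, 0], [0, 0, 0], 0.85],
    [[-0.0145, -0.0695, 0], [0, 0, 0], 0.85],
    [[-0.0215, -0.074, 0], [0, 0, 0], 0.85],
  ],
)

```text
clock: 18.55
tcp_pos: [538.6, 29.9, 143.9]
tcp_rot: [[-0.929, 0.37, 0.001], [0.37, 0.929, 0.001], [-0.001, 0.001, -1.0]]
wrist_force: [-0.5, 6.7, 7.7]
grip_width: 21.1
grasp_force: 49.1
```

Emit:
step_arm(
  steps=[
    [[-0.008, -0.0035, 0], [0, 0, 0], 0.85],
    [[-0.016, -0.0055, 0], [0, 0, 0], 0.85],
    [[-0.025, -0.0065, 0], [0, 0, 0], 0.85],
    [[-0.0335, -0.006, 0], [0, 0, 0], 0.85],
    [[-0.042, -0.004, 0], [0, 0, 0], 0.85],
    [[-0.05, -0.001, 0], [0, 0, 0], 0.85],
    [[-0.0575, 0.0035, 0], [0, 0, 0], 0.85],
    [[-0.064, 0.009, 0], [0, 0, 0], 0.85],
    [[-0.0695, 0.0155, 0], [0, 0, 0], 0.85],
    [[-0.0745, 0.0225, 0], [0, 0, 0], 0.85],
  ],
)

```text
clock: 19.8
tcp_pos: [464.9, 51.5, 143.9]
tcp_rot: [[-0.929, 0.37, 0.003], [0.37, 0.929, -0.002], [-0.003, -0.001, -1.0]]
wrist_force: [3.2, -1.6, 5.7]
grip_width: 21.0
grasp_force: 49.1
```

```bash
python3 -c "
from arc import *
for a in (-156,-161,-166,-170,-174,-177,-180,-182,-184): print(a,rows((512.8,78.1),55,(463.9,52.44),a,a,1)[0][0])"
```

```text
-156 [-0.0013, 0.0033, 0]
-161 [-0.0031, 0.0078, 0]
-166 [-0.0045, 0.0124, 0]
-170 [-0.0053, 0.0161, 0]
-174 [-0.0058, 0.0199, 0]
-177 [-0.006, 0.0228, 0]
-180 [-0.0061, 0.0257, 0]
-182 [-0.0061, 0.0276, 0]
-184 [-0.006, 0.0295, 0]
```

Emit:
step_arm(
  steps=[
    [[-0.0015, 0.0035, 0], [0, 0, 0], 0.85],
    [[-0.003, 0.008, 0], [0, 0, 0], 0.85],
    [[-0.0045, 0.0125, 0], [0, 0, 0], 0.85],
    [[-0.0055, 0.016, 0], [0, 0, 0], 0.85],
    [[-0.006, 0.02, 0], [0, 0, 0], 0.85],
    [[-0.006, 0.023, 0], [0, 0, 0], 0.85],
    [[-0.006, 0.0255, 0], [0, 0, 0], 0.85],
    [[-0.006, 0.0255, 0], [0, 0, 0], 0.85],
    [[-0.006, 0.0255, 0], [0, 0, 0], 0.85],
    [[-0.006, 0.0255, 0], [0, 0, 0], 0.85],
  ],
)

```text
clock: 21.05
tcp_pos: [457.8, 77.1, 143.8]
tcp_rot: [[-0.929, 0.369, 0.0], [0.369, 0.929, -0.001], [-0.001, -0.001, -1.0]]
wrist_force: [0.4, -0.4, 11.3]
grip_width: 20.9
grasp_force: 49.5
```

Emit:
step_arm(
  steps=[
    [[0, 0.001, 0.0005], [0, 0, 0], 0.85],
    [[0, 0.002, 0.0005], [0, 0, 0], 0.85],
    [[0, 0.003, 0.0005], [0, 0, 0], 0.85],
    [[0, 0.004, 0.0005], [0, 0, 0], 0.85],
    [[0, 0.004, 0.0005], [0, 0, 0], 0.85],
    [[0, 0.004, 0.0005], [0, 0, 0], 0.85],
    [[0, 0.004, 0.0005], [0, 0, 0], 0.85],
    [[0, 0.004, 0.0005], [0, 0, 0], 0.85],
    [[0, 0.004, 0.0005], [0, 0, 0], 0.85],
    [[0, 0.004, 0.0005], [0, 0, 0], 0.85],
  ],
)

```text
clock: 22.3
tcp_pos: [457.8, 78.6, 143.9]
tcp_rot: [[-0.93, 0.368, -0.0], [0.368, 0.93, -0.006], [-0.002, -0.006, -1.0]]
wrist_force: [0.5, -14.1, 6.3]
grip_width: 20.6
grasp_force: 49.5
```

```bash
python3 -c "
from arc import *
c=(512.8,78.1)
f=lambda a:(c[0]+55*np.cos(np.radians(a)),c[1]+55*np.sin(np.radians(a)))
for n,s,a in(('A',(457.9,81.94),180),('B',f(300),300),('C',f(60),60),('D',f(180),180)):
  print(n,[k[0][:2] for k in rows(c,55,s,a,a+120)])"
```

```text
A [[0.0011, -0.0153], [0.0047, -0.0262], [0.0104, -0.0362], [0.0181, -0.0447], [0.0274, -0.0515], [0.0379, -0.0561], [0.0492, -0.0585], [0.0606, -0.0585], [0.0719, -0.0561], [0.0824, -0.0515]]
B [[0.0093, 0.0068], [0.017, 0.0153], [0.0227, 0.0253], [0.0263, 0.0362], [0.0275, 0.0476], [0.0263, 0.0591], [0.0227, 0.07], [0.017, 0.08], [0.0093, 0.0885], [0.0, 0.0953]]
C [[-0.0105, 0.0047], [-0.0218, 0.0071], [-0.0332, 0.0071], [-0.0445, 0.0047], [-0.055, 0.0], [-0.0643, -0.0068], [-0.072, -0.0153], [-0.0777, -0.0253], [-0.0813, -0.0362], [-0.0825, -0.0476]]
D [[0.0012, -0.0114], [0.0048, -0.0224], [0.0105, -0.0323], [0.0182, -0.0409], [0.0275, -0.0476], [0.038, -0.0523], [0.0493, -0.0547], [0.0607, -0.0547], [0.072, -0.0523], [0.0825, -0.0476]]
```

Emit:
step_arm(
  steps=[
    [[0.001, -0.0155, 0], [0, 0, 0], 0.85],
    [[0.0045, -0.026, 0], [0, 0, 0], 0.85],
    [[0.0105, -0.036, 0], [0, 0, 0], 0.85],
    [[0.018, -0.0445, 0], [0, 0, 0], 0.85],
    [[0.0275, -0.0515, 0], [0, 0, 0], 0.85],
    [[0.038, -0.056, 0], [0, 0, 0], 0.85],
    [[0.049, -0.0585, 0], [0, 0, 0], 0.85],
    [[0.0605, -0.0585, 0], [0, 0, 0], 0.85],
    [[0.072, -0.056, 0], [0, 0, 0], 0.85],
    [[0.0825, -0.0515, 0], [0, 0, 0], 0.85],
  ],
)

```text
clock: 23.55
tcp_pos: [539.3, 30.3, 143.8]
tcp_rot: [[-0.929, 0.37, -0.003], [0.37, 0.929, -0.0], [0.003, -0.001, -1.0]]
wrist_force: [-4.8, 2.6, 11.4]
grip_width: 20.7
grasp_force: 50.1
```

Emit:
step_arm(
  steps=[
    [[0.0095, 0.007, 0], [0, 0, 0], 0.85],
    [[0.017, 0.0155, 0], [0, 0, 0], 0.85],
    [[0.0225, 0.0255, 0], [0, 0, 0], 0.85],
    [[0.0265, 0.036, 0], [0, 0, 0], 0.85],
    [[0.0275, 0.0475, 0], [0, 0, 0], 0.85],
    [[0.0265, 0.059, 0], [0, 0, 0], 0.85],
    [[0.0225, 0.07, 0], [0, 0, 0], 0.85],
    [[0.017, 0.08, 0], [0, 0, 0], 0.85],
    [[0.0095, 0.0885, 0], [0, 0, 0], 0.85],
    [[0, 0.0955, 0], [0, 0, 0], 0.85],
  ],
)

```text
clock: 24.8
tcp_pos: [540.6, 126.1, 143.9]
tcp_rot: [[-0.929, 0.37, 0.001], [0.37, 0.929, -0.0], [-0.001, 0.0, -1.0]]
wrist_force: [2.1, -2.5, 6.8]
grip_width: 20.6
grasp_force: 49.7
```

Emit:
step_arm(
  steps=[
    [[-0.0105, 0.0045, 0], [0, 0, 0], 0.85],
    [[-0.022, 0.007, 0], [0, 0, 0], 0.85],
    [[-0.033, 0.007, 0], [0, 0, 0], 0.85],
    [[-0.0445, 0.0045, 0], [0, 0, 0], 0.85],
    [[-0.055, 0, 0], [0, 0, 0], 0.85],
    [[-0.0645, -0.007, 0], [0, 0, 0], 0.85],
    [[-0.072, -0.0155, 0], [0, 0, 0], 0.85],
    [[-0.0775, -0.0255, 0], [0, 0, 0], 0.85],
    [[-0.0815, -0.036, 0], [0, 0, 0], 0.85],
    [[-0.0825, -0.0475, 0], [0, 0, 0], 0.85],
  ],
)

```text
clock: 26.05
tcp_pos: [457.7, 78.4, 143.9]
tcp_rot: [[-0.929, 0.37, 0.001], [0.37, 0.929, 0.001], [-0.0, 0.001, -1.0]]
wrist_force: [4.8, 3.4, 4.2]
grip_width: 20.6
grasp_force: 49.7
```

Emit:
step_arm(
  steps=[
    [[0.001, -0.0115, 0], [0, 0, 0], 0.85],
    [[0.0045, -0.0225, 0], [0, 0, 0], 0.85],
    [[0.0105, -0.0325, 0], [0, 0, 0], 0.85],
    [[0.018, -0.041, 0], [0, 0, 0], 0.85],
    [[0.0275, -0.048, 0], [0, 0, 0], 0.85],
    [[0.038, -0.0525, 0], [0, 0, 0], 0.85],
    [[0.049, -0.055, 0], [0, 0, 0], 0.85],
    [[0.0605, -0.055, 0], [0, 0, 0], 0.85],
    [[0.072, -0.0525, 0], [0, 0, 0], 0.85],
    [[0.0825, -0.048, 0], [0, 0, 0], 0.85],
  ],
)

```text
clock: 27.3
tcp_pos: [538.6, 30.0, 143.8]
tcp_rot: [[-0.929, 0.37, -0.004], [0.37, 0.929, -0.001], [0.003, -0.002, -1.0]]
wrist_force: [-2.7, 0.7, 11.8]
grip_width: 20.7
grasp_force: 50.3
```

Emit:
step_arm(
  steps=[
    [[0.0095, 0.007, 0], [0, 0, 0], 0.85],
    [[0.017, 0.0155, 0], [0, 0, 0], 0.85],
    [[0.0225, 0.0255, 0], [0, 0, 0], 0.85],
    [[0.0265, 0.036, 0], [0, 0, 0], 0.85],
    [[0.0275, 0.0475, 0], [0, 0, 0], 0.85],
    [[0.0265, 0.059, 0], [0, 0, 0], 0.85],
    [[0.0225, 0.07, 0], [0, 0, 0], 0.85],
    [[0.017, 0.08, 0], [0, 0, 0], 0.85],
    [[0.0095, 0.0885, 0], [0, 0, 0], 0.85],
    [[0, 0.0955, 0], [0, 0, 0], 0.85],
  ],
)

```text
clock: 28.55
tcp_pos: [540.3, 126.3, 143.9]
tcp_rot: [[-0.929, 0.37, 0.0], [0.37, 0.929, 0.0], [-0.0, 0.0, -1.0]]
wrist_force: [3.0, -1.3, 6.7]
grip_width: 20.5
grasp_force: 49.8
```

Emit:
step_arm(
  steps=[
    [[-0.0105, 0.0045, 0], [0, 0, 0], 0.85],
    [[-0.022, 0.007, 0], [0, 0, 0], 0.85],
    [[-0.033, 0.007, 0], [0, 0, 0], 0.85],
    [[-0.0445, 0.0045, 0], [0, 0, 0], 0.85],
    [[-0.055, 0, 0], [0, 0, 0], 0.85],
    [[-0.0645, -0.007, 0], [0, 0, 0], 0.85],
    [[-0.072, -0.0155, 0], [0, 0, 0], 0.85],
    [[-0.0775, -0.0255, 0], [0, 0, 0], 0.85],
    [[-0.0815, -0.036, 0], [0, 0, 0], 0.85],
    [[-0.0825, -0.0475, 0], [0, 0, 0], 0.85],
  ],
)

```text
clock: 29.8
tcp_pos: [457.7, 78.7, 143.9]
tcp_rot: [[-0.929, 0.37, 0.0], [0.37, 0.929, 0.001], [-0.0, 0.001, -1.0]]
wrist_force: [6.0, 3.2, 4.3]
grip_width: 20.7
grasp_force: 49.7
```

Emit:
step_arm(
  steps=[
    [[0, 0, 0], [0, 0, 0], 0.85],
    [[0, 0, 0], [0, 0, 0], 0.85],
    [[0, 0, 0], [0, 0, 0], 0.85],
    [[0, 0, 0], [0, 0, 0], 0.85],
    [[0, 0, 0], [0, 0, 0], 0.85],
    [[0, 0, 0], [0, 0, 0], 0.85],
    [[0, 0, 0], [0, 0, 0], 0.85],
    [[0, 0, 0], [0, 0, 0], 0.85],
    [[0, 0, 0], [0, 0, 0], 0.85],
    [[0, 0, 0], [0, 0, 0], 0.85],
  ],
)

```text
clock: 31.05
tcp_pos: [457.7, 78.0, 143.9]
tcp_rot: [[-0.929, 0.37, -0.0], [0.37, 0.929, -0.001], [-0.0, -0.001, -1.0]]
wrist_force: [3.2, -2.6, 6.1]
grip_width: 20.8
grasp_force: 49.7
```

Run:
```python
from h import *
s0=save('side','s4.png');t0=save('top','t4.png')
s=cv2.imread('pics/s4.png');t=cv2.imread('pics/t4.png')
cv2.imwrite('pics/m5.png',np.vstack([cv2.resize(s[90:340,200:520],(700,547))[:299],cv2.resize(t[100:300,120:480],(700,389))[:300]]))
for n in('side','top'):
  for tg in('lock_pin','screw_jar','cover','screwdriver','crank_handle'):
    for d in place_of(n,tg)[:4]:
      if tg!='lock_pin' or abs(d['centre'][1]+76)<20: print(n,tg,np.round(d['centre'],1).tolist(),round(d['score'],2))
```

```text
side screw_jar [595.3, -222.9, -0.3] 0.64
side cover [603.5, 379.9, -0.9] 0.68
side screwdriver [391.4, 348.4, 2.7] 0.72
side crank_handle [457.1, 77.7, 117.5] 0.48
top lock_pin [509.7, -78.2, 16.1] 0.52
top screw_jar [593.2, -223.0, 2.0] 0.81
top cover [606.2, 379.7, 0.9] 0.67
top cover [513.6, -74.9, 55.9] 0.22
top screwdriver [396.0, 351.7, -3.2] 0.97
```

View pics/m5.png

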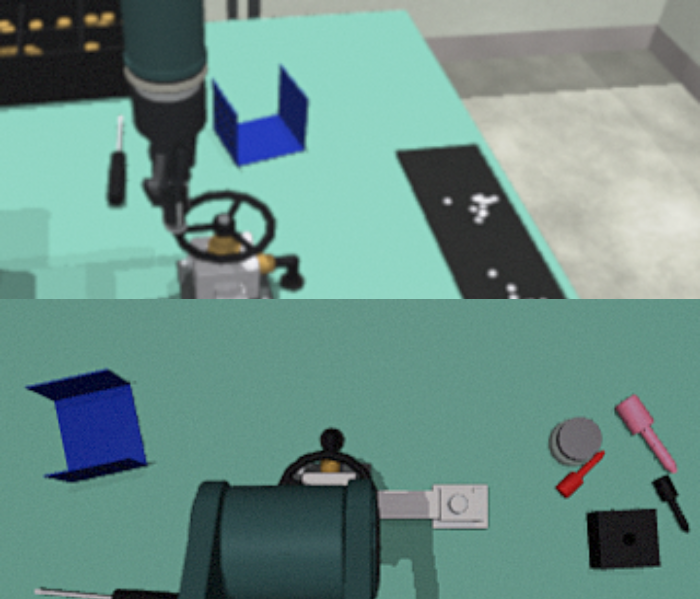

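The final picture shows the gripper on the handle at the -x side of the wheel. The pin head sits on the clevis, and the jar, cover and screwdriver haven't moved. The TCP is within about 0.6 mm of its position at the stop, so I'm handing in.

```bash
python3 -c "
from bench import *
print(close_job())"
```

```text
the job is handed in; nothing more can be done
None
```

I handed the job in at about 31 s: the pin is fully home in the clevis, the valve was closed to its stop and backed off two turns (to within about 0.6°), the gripper still holds the crank handle, and the jar, screwdriver and cover are where they were.

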